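# Shake colour slugs over the sample tray

## Task

Lift the yellow shaker off the bench scale with all eight plastic slugs in it and shake them out over the three-bay aluminium tray, spread so that every bay gets at least two and none lies outside the tray. Then stand the emptied shaker upright in the middle of the scale's platform again and let go. Do not touch the slugs with the fingers, and leave the mug, tape measure, jar, cup and phone where they are.

Things in the scene. Friction and masses are not known exactly. Their poses are not given: they have to be found in the camera images.
- shaker: yellow plastic shaker, open front and top, black grip post above; 100 mm long (x), 66 wide (y), 113 high, about 0.22 kg empty. Origin: in its flat base, below the grip; x from mouth (-x) to closed back, z up. Base from x = -48 to +52 mm; walls 57 mm high; a bridge 46 mm long (x) carries the grip, its top 61 mm above the base. Holds eight slugs: four rows of two, in two 29 mm lanes
- grip (a point): point to grasp in the black grip, a square post 26 x 26 mm that rises from the bridge at 61 mm to 113 mm above the shaker's base; this point is on its axis, 90 mm above the base; axes as the shaker's
- mouth (a point): middle of the shaker's mouth edge, the front end of its slick floor, at x = -48 mm, 31 mm above the base; slugs leave here to the shaker's -x. Tipped mouth-down little by little, the rows slide out one after the other: the front row at some 17 to 25 degrees of tilt, each next one about 7 degrees later, the last by 46 degrees; shaking makes them start sooner
- belly (a point): middle of the shaker's inside, under the grip, 30 mm above its base. Its floor is 31 mm above the base at the mouth and falls to the back in four flats, each 24 mm long, sloping 4, 11, 18 and 25 degrees, one row of slugs on each
- tray: aluminium tray fixed on the table, 165 mm (x) by 276 mm (y), 32 mm high, walls 4 mm, floor 4 mm thick, divided by two 4 mm walls of full height into three bays side by side along y, each 157 mm (x) by 87 mm (y) inside; origin under its centre, z up
- bay0 (a point): centre of the floor of the tray's bay at its -y end
- bay1 (a point): centre of the floor of the tray's middle bay
- bay2 (a point): centre of the floor of the tray's bay at its +y end
- scale: white bench scale fixed on the table, 185 x 185 mm, with a low display foot reaching 137 mm from its middle on its -x side; steel platform 172 x 172 mm, its top 45 mm above the table; origin under its middle, z up
- platform (a point): centre of the top face of the scale's steel platform
- slug0: chunky plastic slug with rounded edges, 20 x 20 mm, 16 mm thick, 12 g, a white dot on top; origin at the centre of its underside. One of eight alike but for colour (two each of red, blue, green and orange), starting inside the shaker (left lane seen from the grip towards the mouth, row 1 from the mouth; red)
- slug1: chunky plastic slug with rounded edges, 20 x 20 mm, 16 mm thick, 12 g, a white dot on top; origin at the centre of its underside. One of eight alike but for colour (two each of red, blue, green and orange), starting inside the shaker (right lane seen from the grip towards the mouth, row 1 from the mouth; blue)
- slug2: chunky plastic slug with rounded edges, 20 x 20 mm, 16 mm thick, 12 g, a white dot on top; origin at the centre of its underside. One of eight alike but for colour (two each of red, blue, green and orange), starting inside the shaker (left lane seen from the grip towards the mouth, row 2 from the mouth; green)
- slug3: chunky plastic slug with rounded edges, 20 x 20 mm, 16 mm thick, 12 g, a white dot on top; origin at the centre of its underside. One of eight alike but for colour (two each of red, blue, green and orange), starting inside the shaker (right lane seen from the grip towards the mouth, row 2 from the mouth; orange)
- slug4: chunky plastic slug with rounded edges, 20 x 20 mm, 16 mm thick, 12 g, a white dot on top; origin at the centre of its underside. One of eight alike but for colour (two each of red, blue, green and orange), starting inside the shaker (left lane seen from the grip towards the mouth, row 3 from the mouth; blue)
- slug5: chunky plastic slug with rounded edges, 20 x 20 mm, 16 mm thick, 12 g, a white dot on top; origin at the centre of its underside. One of eight alike but for colour (two each of red, blue, green and orange), starting inside the shaker (right lane seen from the grip towards the mouth, row 3 from the mouth; red)
- slug6: chunky plastic slug with rounded edges, 20 x 20 mm, 16 mm thick, 12 g, a white dot on top; origin at the centre of its underside. One of eight alike but for colour (two each of red, blue, green and orange), starting inside the shaker (left lane seen from the grip towards the mouth, row 4 from the mouth; orange)
- slug7: chunky plastic slug with rounded edges, 20 x 20 mm, 16 mm thick, 12 g, a white dot on top; origin at the centre of its underside. One of eight alike but for colour (two each of red, blue, green and orange), starting inside the shaker (right lane seen from the grip towards the mouth, row 4 from the mouth; green)
- mug: white mug, bystander, 80 mm across, 75 mm high, origin under its centre
- tape: yellow tape measure, bystander, 65 x 60 x 34 mm, origin under its centre
- jar: amber glass jar with a white cap, bystander, 60 mm across, 100 mm high, origin under its centre
- cup: blue tea cup, bystander, 68 mm across, 60 mm high, origin under its centre
- phone: black phone lying flat, bystander, 75 x 150 x 9 mm, origin under its centre
Mind the look-alikes: they are no part of the job. What is shaped like the shaker but blue or red is not meant.

How it is judged:
On the way, in this order (a step that is already met when the one before it is completed fails the run):
1. the shaker is lifted at least 30 mm off the platform with all eight slugs inside (height (world z) of shaker above 0.075 m and distance between each of slug0, slug1, slug2, slug3, slug4, slug5, slug6, slug7 and belly below 0.066 m), for 0.2 s.
2. all eight slugs lie in the tray, at least two in every bay (x of slug0 in the frame of tray between -0.083 and 0.083 m and y of slug0 in the frame of tray between -0.138 and 0.138 m and z of slug0 in the frame of tray between 0 and 0.042 m and x of slug1 in the frame of tray between -0.083 and 0.083 m and y of slug1 in the frame of tray between -0.138 and 0.138 m and z of slug1 in the frame of tray between 0 and 0.042 m and x of slug2 in the frame of tray between -0.083 and 0.083 m and y of slug2 in the frame of tray between -0.138 and 0.138 m and z of slug2 in the frame of tray between 0 and 0.042 m and x of slug3 in the frame of tray between -0.083 and 0.083 m and y of slug3 in the frame of tray between -0.138 and 0.138 m and z of slug3 in the frame of tray between 0 and 0.042 m and x of slug4 in the frame of tray between -0.083 and 0.083 m and y of slug4 in the frame of tray between -0.138 and 0.138 m and z of slug4 in the frame of tray between 0 and 0.042 m and x of slug5 in the frame of tray between -0.083 and 0.083 m and y of slug5 in the frame of tray between -0.138 and 0.138 m and z of slug5 in the frame of tray between 0 and 0.042 m and x of slug6 in the frame of tray between -0.083 and 0.083 m and y of slug6 in the frame of tray between -0.138 and 0.138 m and z of slug6 in the frame of tray between 0 and 0.042 m and x of slug7 in the frame of tray between -0.083 and 0.083 m and y of slug7 in the frame of tray between -0.138 and 0.138 m and z of slug7 in the frame of tray between 0 and 0.042 m and ((y of slug0 in the frame of tray below -0.04535 m and y of any of slug1, slug2, slug3, slug4, slug5, slug6, slug7 in the frame of tray below -0.04535 m) or (y of slug1 in the frame of tray below -0.04535 m and y of any of slug2, slug3, slug4, slug5, slug6, slug7 in the frame of tray below -0.04535 m) or (y of slug2 in the frame of tray below -0.04535 m and y of any of slug3, slug4, slug5, slug6, slug7 in the frame of tray below -0.04535 m) or (y of slug3 in the frame of tray below -0.04535 m and y of any of slug4, slug5, slug6, slug7 in the frame of tray below -0.04535 m) or (y of slug4 in the frame of tray below -0.04535 m and y of any of slug5, slug6, slug7 in the frame of tray below -0.04535 m) or (y of slug5 in the frame of tray below -0.04535 m and y of any of slug6, slug7 in the frame of tray below -0.04535 m) or (y of slug6 in the frame of tray below -0.04535 m and y of slug7 in the frame of tray below -0.04535 m)) and ((y of slug0 in the frame of tray between -0.04535 and 0.04535 m and (y of slug1 in the frame of tray between -0.04535 and 0.04535 m or y of slug2 in the frame of tray between -0.04535 and 0.04535 m or y of slug3 in the frame of tray between -0.04535 and 0.04535 m or y of slug4 in the frame of tray between -0.04535 and 0.04535 m or y of slug5 in the frame of tray between -0.04535 and 0.04535 m or y of slug6 in the frame of tray between -0.04535 and 0.04535 m or y of slug7 in the frame of tray between -0.04535 and 0.04535 m)) or (y of slug1 in the frame of tray between -0.04535 and 0.04535 m and (y of slug2 in the frame of tray between -0.04535 and 0.04535 m or y of slug3 in the frame of tray between -0.04535 and 0.04535 m or y of slug4 in the frame of tray between -0.04535 and 0.04535 m or y of slug5 in the frame of tray between -0.04535 and 0.04535 m or y of slug6 in the frame of tray between -0.04535 and 0.04535 m or y of slug7 in the frame of tray between -0.04535 and 0.04535 m)) or (y of slug2 in the frame of tray between -0.04535 and 0.04535 m and (y of slug3 in the frame of tray between -0.04535 and 0.04535 m or y of slug4 in the frame of tray between -0.04535 and 0.04535 m or y of slug5 in the frame of tray between -0.04535 and 0.04535 m or y of slug6 in the frame of tray between -0.04535 and 0.04535 m or y of slug7 in the frame of tray between -0.04535 and 0.04535 m)) or (y of slug3 in the frame of tray between -0.04535 and 0.04535 m and (y of slug4 in the frame of tray between -0.04535 and 0.04535 m or y of slug5 in the frame of tray between -0.04535 and 0.04535 m or y of slug6 in the frame of tray between -0.04535 and 0.04535 m or y of slug7 in the frame of tray between -0.04535 and 0.04535 m)) or (y of slug4 in the frame of tray between -0.04535 and 0.04535 m and (y of slug5 in the frame of tray between -0.04535 and 0.04535 m or y of slug6 in the frame of tray between -0.04535 and 0.04535 m or y of slug7 in the frame of tray between -0.04535 and 0.04535 m)) or (y of slug5 in the frame of tray between -0.04535 and 0.04535 m and (y of slug6 in the frame of tray between -0.04535 and 0.04535 m or y of slug7 in the frame of tray between -0.04535 and 0.04535 m)) or (y of slug6 in the frame of tray between -0.04535 and 0.04535 m and y of slug7 in the frame of tray between -0.04535 and 0.04535 m)) and ((y of slug0 in the frame of tray above 0.04535 m and y of any of slug1, slug2, slug3, slug4, slug5, slug6, slug7 in the frame of tray above 0.04535 m) or (y of slug1 in the frame of tray above 0.04535 m and y of any of slug2, slug3, slug4, slug5, slug6, slug7 in the frame of tray above 0.04535 m) or (y of slug2 in the frame of tray above 0.04535 m and y of any of slug3, slug4, slug5, slug6, slug7 in the frame of tray above 0.04535 m) or (y of slug3 in the frame of tray above 0.04535 m and y of any of slug4, slug5, slug6, slug7 in the frame of tray above 0.04535 m) or (y of slug4 in the frame of tray above 0.04535 m and y of any of slug5, slug6, slug7 in the frame of tray above 0.04535 m) or (y of slug5 in the frame of tray above 0.04535 m and y of any of slug6, slug7 in the frame of tray above 0.04535 m) or (y of slug6 in the frame of tray above 0.04535 m and y of slug7 in the frame of tray above 0.04535 m))), for 0.2 s.
At the end, for the whole second after the job is handed in: All eight slugs lie still inside the tray, at least two in each of the three bays; the shaker stands upright (within 6 degrees) and still on the scale's platform, its middle within 40 mm of the platform's centre, released (all of step 2 and linear speed of each of slug0, slug1, slug2, slug3, slug4, slug5, slug6, slug7 below 0.05 m/s and horizontal distance between shaker and platform below 0.04 m and z of shaker in the frame of platform between -0.004 and 0.006 m and angle between shaker's own z axis and vertical below 0.1 rad and linear speed of shaker below 0.03 m/s); the robot touches nothing.
It fails at once if the fingers touch a slug (contact force between the fingers and slug0 above 0.5 N or contact force between the fingers and slug1 above 0.5 N or contact force between the fingers and slug2 above 0.5 N or contact force between the fingers and slug3 above 0.5 N or contact force between the fingers and slug4 above 0.5 N or contact force between the fingers and slug5 above 0.5 N or contact force between the fingers and slug6 above 0.5 N or contact force between the fingers and slug7 above 0.5 N).
It fails at once if the mug, tape measure, jar, cup or phone is shifted by more than 30 mm (distance of any of mug, tape, jar, cup, phone from where it was at the start of the episode above 0.03 m).
It also fails if it takes over 67 s, if anything falls off the work surface, if the arm or the gripper's body presses on something with over 40 N, if the wrist force passes 120 N, or if a joint passes its speed limit or range.

## Robot

A 7-joint arm with a two-finger parallel gripper is mounted at the origin on the work surface. World frame = base frame: x ahead of the robot, y to its left, z up, the work surface at z = 0. Lengths are in m, angles in rad, forces in N, time in s.
With the tool pointing down it reaches from about 0.4 to 0.85 m from the base axis. Payload 10.4 kg.
Tool frame: the origin (TCP) lies at the very end of the fingers, on their centre line; the grasp point (between the pads) lies 19 mm behind it; z points along the fingers, y is the line along which they close (so a half turn about z gives the same grasp; the last joint's range is limited). The gripper opens to 87 mm and grips with 3 to 60 N. Pads are 19 mm wide; open, the fingers measure 117 mm over their backs; the gripper's body (75 mm by 190 mm) begins 51 mm behind the grasp point.
Start: joints at [1.253, 0.332, -0.065, 1.46, 0.022, 1.35, -0.088], TCP at [0.182, -0.598, 0.223] pointing down, gripper open.
Joint ranges: [-2.6, 2.6], [-0.5, 2.12], [-1.47, 1.34], [0.16, 2.42], [-1.27, 4.41], [0.06, 2.06], [-2.6, 2.6]. Speed limits (rad/s): [2.22, 2.22, 2.79, 2.79, 3.14, 3.14, 3.14].

## Interface

Orientations are given as a unit quaternion [x, y, z, w].
In Python, from bench import * gives the robot as it stands.
- The arm moves only by the tool carry_out, never from a script. Its argument "deltas" is a list of rows, each an object with "hand": the finger opening in mm, from 0 to 87; "dp": the shift along the tool's x, y, z each as a share of 250 mm, from -1 to 1, a list of three; "spin": the turn about the tool's z as a share of pi rad, from -1 to 1. In form: [{"hand": hand, "dp": [dx, dy, dz], "spin": spin}, ...]. A call has 1 to 20 rows; each row is the pose to reach, as a shift and turn from the pose commanded when the call began, along the tool's axes at that moment, turning the shorter way round; what a row does not reach only later rows make up. A row lasts 1/10 s, in which the tool goes at most 50 mm and 8.59 degrees, less where a joint would pass 70% of its speed; a pose out of reach is approached as far as the arm can. A call with a number of a shift or a turn outside -1 to 1 is refused whole. A call with a gripper value outside its range is refused whole. The fingers move at their own pace and stop on an object; "force" is the grip in N (left out, the last holds). Time passes only in rows, so rows that repeat a pose let the fingers close. It gives the time, the measured TCP pose, the force, the opening and the grip force at its end, in the units of the state.
- read_state(): the state, without advancing time (a new reading comes with each control period).
- camera(name): name is "side" or "top"; returns the picture (420x560x3 uint8, red, green, blue); there is no depth.
- get_calibration(name): a dict with "fx", "fy", "cx", "cy" (pixels), "R" (3x3) and "t" (3): a world point X has camera coordinates R X + t. Camera axes: x right, y down, z forward; pixel columns grow to the right and rows downward; lengths in m; the calibration is good to about 2 mm. A picture is of the moment at which its call begins. get_calibration takes no time and is no camera call.
- close_job(): hands the job in; it is judged then, once.
The state is a dict: "time": time; "joint_positions": joint angles; "joint_vel": joint speeds; "joint_torque": joint torques, N m; "ee_pos": TCP position; "eef_rot": TCP orientation; "ft_force": force on the tool from outside, world axes, zero at the start; "torque": the same for the moment, N m; "width": finger opening in m; "grip_force": force on a finger pad.
Only numpy, scipy, OpenCV 4.12 (cv2) and the standard library are available. Lean on these libraries where they do the work, as an engineer would, in place of code of your own. Each camera call takes 0.05 s, during which the arm holds its last target. There are 200 camera calls.

## Working session

There is one attempt and no reset: what is moved stays moved. The work goes in short steps, Python scripts to look and compute and a tool call to move; the robot and the scene stay as the last step left them, time stands still between calls to the robot, and variables do not carry over. Pictures are saved under pics/ and viewed, at most 10 in all, crops included, and the job is handed in when it is done.

Besides the shell and the picture viewer there is one more tool, called after "Request:" as name([rows], argument=value, ...), one row to a line, values as JSON. carry_out: Moves the arm, as the interface text tells. Its arguments: {"type":"object","properties":{"deltas":{"type":"array","items":{"type":"object","properties":{"hand":{"type":"number"},"dp":{"type":"array","items":{"type":"number","minimum":-1,"maximum":1}},"spin":{"type":"number","minimum":-1,"maximum":1}}}},"force":{"type":"number"}},"required":["deltas"]}

```bash
mkdir -p pics; ls
python3 - <<'E'
from bench import *
import cv2
for n in("top","side"):
    cv2.imwrite(f"pics/{n}0.png",camera(n)[:,:,::-1]); c=get_calibration(n); print(n,c)
print(read_state())
E
```

```text
pics
top {'fx': 387.56233996204526, 'fy': 387.56233996204526, 'cx': 279.05593505891477, 'cy': 211.9939168964535, 'R': array([[ 0.02834582, -0.99949109,  0.014631  ],
       [-0.99114774, -0.03000238, -0.12932911],
       [ 0.12970226, -0.01083554, -0.99149378]]), 't': array([-0.0490021 ,  0.54994543,  1.10616759])}
side {'fx': 499.7910129395314, 'fy': 499.7910129395314, 'cx': 280.45148510049563, 'cy': 212.37395304938886, 'R': array([[ 0.95546387, -0.2941353 , -0.02394204],
       [-0.17298772, -0.4925021 , -0.85294603],
       [ 0.23909003,  0.81910079, -0.52144975]]), 't': array([-0.5209399 ,  0.16914869,  1.33375659])}
{'time': 0.1, 'joint_positions': array([ 1.25341826,  0.33281328, -0.06470411,  1.46084571,  0.02160247,
        1.34993668, -0.08848177]), 'joint_vel': array([-0.00138972, -0.00052774,  0.0011335 , -0.00254863, -0.000896  ,
       -0.00063839, -0.00083175]), 'joint_torque': array([ 1.15397797e-03, -6.24546719e+01,  2.45661533e-02, -3.90720141e+01,
       -6.14500511e-02,  3.65325075e-02,  9.00165378e-05]), 'ee_pos': array([ 0.18147376, -0.59770249,  0.2218362 ]), 'eef_rot': array([ 9.89154616e-01,  1.46876538e-01, -1.26198742e-04, -6.41433668e-04]), 'ft_force': array([-0.37638124, -0.21186746,  0.13131255]), 'torque': array([-0.01509353,  0.01355934,  0.05594415]), 'grip_force': 0.0, 'width': 0.08672936888514937}
```

View pics/top0.png

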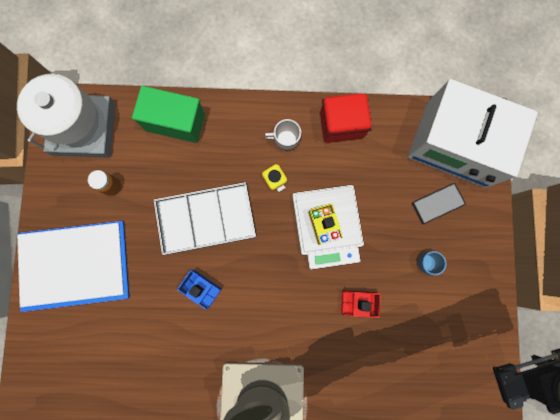

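View pics/side0.png

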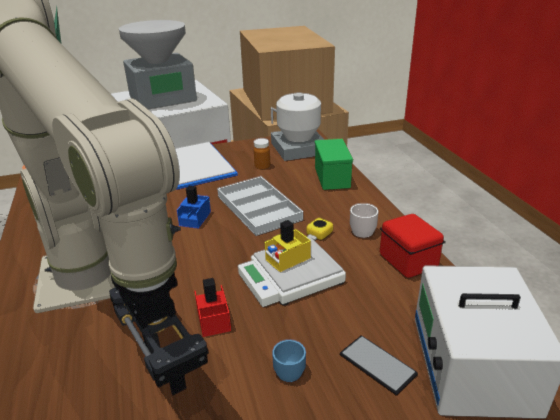

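Run:
```python
import cv2,numpy as np
a=cv2.imread("pics/top0.png")
A=cv2.resize(a[178:278,285:385],None,fx=5.5,fy=5.5,interpolation=cv2.INTER_CUBIC)
B=cv2.resize(a[175:265,145:265],None,fx=5,fy=5,interpolation=cv2.INTER_CUBIC)
cv2.imwrite("pics/cA.png",A);cv2.imwrite("pics/cB.png",B)
```

```text
(no output)
```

View pics/cA.png

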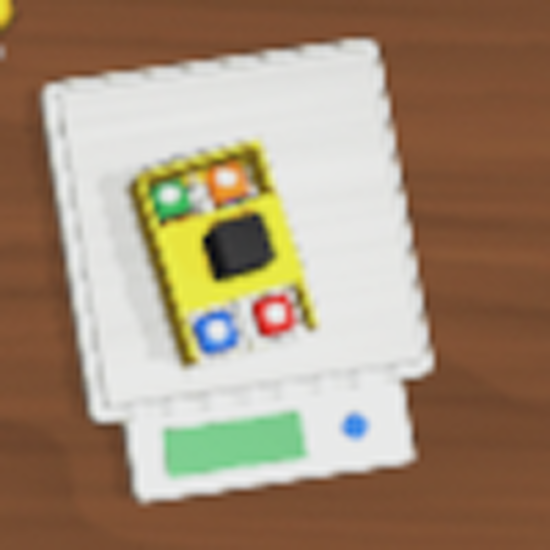

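View pics/cB.png

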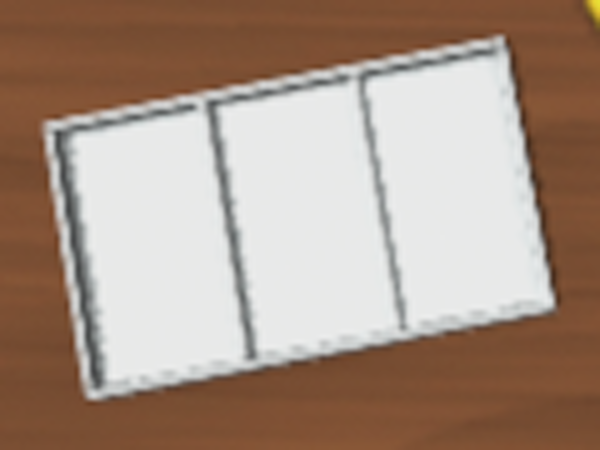

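```bash
cat > h.py <<'E'
from bench import *
import numpy as np, cv2
def ray(n,u,v,z):
    c=get_calibration(n);d=c["R"].T@np.array([(u-c["cx"])/c["fx"],(v-c["cy"])/c["fy"],1]);o=-c["R"].T@c["t"]
    return o+d*(z-o[2])/d[2]
def proj(n,X):
    c=get_calibration(n);p=c["R"]@np.array(X)+c["t"];return np.array([c["fx"]*p[0]/p[2]+c["cx"],c["fy"]*p[1]/p[2]+c["cy"]])
E
python3 - <<'E'
from h import *
np.set_printoptions(precision=4,suppress=True)
c=get_calibration("top");print("cam",-c["R"].T@c["t"])
def quad(name,pts,s,o,z):
    P=np.array([ray("top",u/s+o[0],v/s+o[1],z) for u,v in pts]); 
    e=[P[(i+1)%4]-P[i] for i in range(4)]
    print(name,P.mean(0),[round(float(np.linalg.norm(x)),4) for x in e],"dirs",[round(float(np.degrees(np.arctan2(x[1],x[0]))),1) for x in e]);print(P)
quad("tray",[(45,122),(505,38),(555,308),(92,400)],5,(145,175),.032)
quad("scale",[(45,88),(378,40),(432,372),(95,420)],5.5,(285,178),.043)
quad("shaker",[(135,185),(262,145),(312,325),(187,362)],5.5,(285,178),.102)
print(ray("top",285+242/5.5,178+240/5.5,.158))
E
```

```text
cam [ 0.403  -0.0205  1.1686]
tray [0.5269 0.1844 0.032 ] [0.2759, 0.1641, 0.2735, 0.1669] dirs [-77.6, -167.5, 102.9, 13.4]
[[0.578  0.3377 0.032 ]
 [0.6371 0.0682 0.032 ]
 [0.4769 0.0326 0.032 ]
 [0.4157 0.2992 0.032 ]]
scale [ 0.5324 -0.1773  0.043 ] [0.1817, 0.18, 0.1802, 0.1788] dirs [-79.9, -170.7, 99.7, 9.8]
[[ 0.605  -0.0729  0.043 ]
 [ 0.6368 -0.2518  0.043 ]
 [ 0.4591 -0.281   0.043 ]
 [ 0.4288 -0.1034  0.043 ]]
shaker [ 0.5125 -0.1623  0.102 ] [0.0679, 0.0942, 0.0657, 0.0927] dirs [-70.7, -163.9, 108.0, 17.4]
[[ 0.5461 -0.1168  0.102 ]
 [ 0.5685 -0.1809  0.102 ]
 [ 0.478  -0.207   0.102 ]
 [ 0.4576 -0.1445  0.102 ]]
[ 0.5136 -0.1634  0.158 ]
```

```bash
cat >> h.py <<'E'
from scipy.spatial.transform import Rotation as Ro
def go(x,y,z,yaw=None):
    s=read_state();R=Ro.from_quat(s["eef_rot"]).as_matrix();d=R.T@(np.array([x,y,z])-s["ee_pos"])
    cy=np.degrees(np.arctan2(R[1,0],R[0,0]))
    print("t",s["time"],"tcp",s["ee_pos"].round(4),"yaw",round(cy,2),"tilt",round(float(np.degrees(np.arccos(-R[2,2]))),2),"w",round(s["width"],4),"gf",round(s["grip_force"],1),"F",s["ft_force"].round(1))
    print("dp",(d/.25).round(4),"spin",None if yaw is None else round(-(yaw-cy)/180,4))
E
python3 - <<'E'
from h import *
go(.513,-.163,.222,17.5)
for n,u,v,z in [("tape",275,177,.034),("greenfrontR",194,140,0),("greenfrontL",135,122,0),("mug",287,133,.075),("jar",98,180,.1)]: print(n,ray("top",u,v,z).round(3))
E
```

```text
t 0.1 tcp [ 0.1815 -0.5977  0.2218] yaw 16.89 tilt 0.07 w 0.0867 gf 0.0 F [-0.4 -0.2  0.1]
dp [ 1.7741e+00 -1.2785e+00  9.0000e-04] spin -0.0034
tape [ 0.656 -0.018  0.034]
greenfrontR [0.773 0.237 0.   ]
greenfrontL [0.825 0.424 0.   ]
mug [ 0.78  -0.049  0.075]
jar [0.618 0.476 0.1  ]
```

Request:
carry_out([
  {"hand": 87, "dp": [0.9, -0.65, 0], "spin": 0},
  {"hand": 87, "dp": [0.9, -0.65, 0], "spin": 0},
  {"hand": 87, "dp": [0.9, -0.65, 0], "spin": 0},
  {"hand": 87, "dp": [0.9, -0.65, 0], "spin": 0},
  {"hand": 87, "dp": [0.9, -0.65, 0], "spin": 0},
  {"hand": 87, "dp": [0.9, -0.65, 0], "spin": 0},
  {"hand": 87, "dp": [0.9, -0.65, 0], "spin": 0},
])

```text
time: 0.8
ee_pos: [0.3528, -0.3732, 0.2226]
eef_rot: [0.989, 0.15, 0.0, -0.0]
ft_force: [0.4, -0.1, -0.5]
width: 0.0869
grip_force: 0.0
```

```bash
python3 -c "
from h import *
go(.513,-.163,.222,17.5)"
```

```text
t 0.8 tcp [ 0.3528 -0.3732  0.2226] yaw 17.3 tilt 0.07 w 0.0869 gf 0.0 F [ 0.4 -0.1 -0.5]
dp [ 0.862  -0.6124  0.0037] spin -0.0011
```

Request:
carry_out([
  {"hand": 87, "dp": [0.86, -0.61, 0], "spin": 0},
  {"hand": 87, "dp": [0.86, -0.61, 0], "spin": 0},
  {"hand": 87, "dp": [0.86, -0.61, 0], "spin": 0},
  {"hand": 87, "dp": [0.86, -0.61, 0], "spin": 0},
  {"hand": 87, "dp": [0.86, -0.61, 0], "spin": 0},
  {"hand": 87, "dp": [0.86, -0.61, 0], "spin": 0},
  {"hand": 87, "dp": [0.86, -0.61, 0], "spin": 0},
  {"hand": 87, "dp": [0.86, -0.61, 0], "spin": 0},
])

```text
time: 1.6
ee_pos: [0.5103, -0.1704, 0.2221]
eef_rot: [0.989, 0.146, -0.001, 0.0]
ft_force: [-0.6, -0.6, -0.8]
width: 0.0872
grip_force: 0.0
```

```bash
python3 -c "
from h import *
go(.513,-.163,.116,17.5)
a=camera('side')[:,:,::-1]
cv2.imwrite('pics/s1.png',cv2.resize(a[120:320,190:390],None,fx=3,fy=3,interpolation=cv2.INTER_CUBIC))
print(proj('side',[.513,-.163,.158]))"
```

```text
t 1.6 tcp [ 0.5103 -0.1704  0.2221] yaw 16.81 tilt 0.06 w 0.0872 gf 0.0 F [-0.6 -0.6 -0.8]
dp [ 0.0192 -0.0255  0.4245] spin -0.0038
[285.8398803  222.81626242]
```

View pics/s1.png

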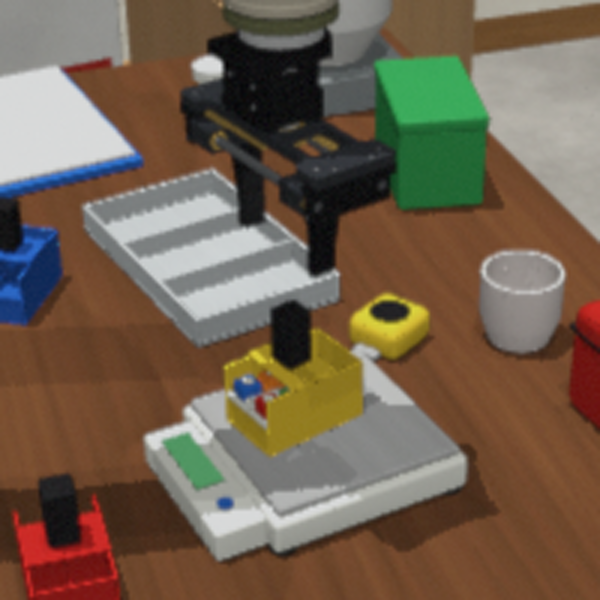

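Request:
carry_out([
  {"hand": 87, "dp": [0.016, -0.024, 0], "spin": -0.004},
  {"hand": 87, "dp": [0.016, -0.024, 0.1], "spin": -0.004},
  {"hand": 87, "dp": [0.016, -0.024, 0.2], "spin": -0.004},
  {"hand": 87, "dp": [0.016, -0.024, 0.3], "spin": -0.004},
  {"hand": 87, "dp": [0.016, -0.024, 0.4], "spin": -0.004},
  {"hand": 87, "dp": [0.016, -0.024, 0.42], "spin": -0.004},
  {"hand": 87, "dp": [0.016, -0.024, 0.42], "spin": -0.004},
])

```text
time: 2.35
ee_pos: [0.5126, -0.1623, 0.1174]
eef_rot: [0.988, 0.153, -0.001, -0.0]
ft_force: [-0.1, 0.3, 0.8]
width: 0.0869
grip_force: 0.0
```

```bash
python3 -c "
from h import *
go(.513,-.163,.116,17.5)"
```

```text
t 2.35 tcp [ 0.5126 -0.1623  0.1174] yaw 17.57 tilt 0.07 w 0.0869 gf 0.0 F [-0.1  0.3  0.8]
dp [0.0006 0.0031 0.0054] spin 0.0004
```

Request:
carry_out([
  {"hand": 10, "dp": [0, 0, 0], "spin": 0},
  {"hand": 10, "dp": [0, 0, 0], "spin": 0},
  {"hand": 10, "dp": [0, 0, 0], "spin": 0},
  {"hand": 10, "dp": [0, 0, 0], "spin": 0},
  {"hand": 10, "dp": [0, 0, 0], "spin": 0},
  {"hand": 10, "dp": [0, 0, 0], "spin": 0},
  {"hand": 10, "dp": [0, 0, 0], "spin": 0},
  {"hand": 10, "dp": [0, 0, 0], "spin": 0},
  {"hand": 10, "dp": [0, 0, 0], "spin": 0},
], force=35)

```text
time: 3.25
ee_pos: [0.5132, -0.1621, 0.1175]
eef_rot: [0.988, 0.153, -0.0, 0.0]
ft_force: [1.1, -0.9, -0.8]
width: 0.0258
grip_force: 35.0
```

```bash
python3 -c "
from h import *
go(.513,-.163,.116,17.5)"
```

```text
t 3.25 tcp [ 0.5132 -0.1621  0.1175] yaw 17.6 tilt 0.01 w 0.0258 gf 35.0 F [ 1.1 -0.9 -0.8]
dp [-0.0018  0.0033  0.0061] spin 0.0006
```

Request:
carry_out([
  {"hand": 10, "dp": [0, 0, -0.02], "spin": 0},
  {"hand": 10, "dp": [0, 0, -0.06], "spin": 0},
  {"hand": 10, "dp": [0, 0, -0.12], "spin": 0},
  {"hand": 10, "dp": [0, 0, -0.18], "spin": 0},
  {"hand": 10, "dp": [0, 0, -0.24], "spin": 0},
  {"hand": 10, "dp": [0, 0, -0.28], "spin": 0},
  {"hand": 10, "dp": [0, 0, -0.3], "spin": 0},
  {"hand": 10, "dp": [0, 0, -0.3], "spin": 0},
  {"hand": 10, "dp": [0, 0, -0.3], "spin": 0},
])

```text
time: 4.15
ee_pos: [0.5129, -0.1619, 0.192]
eef_rot: [0.988, 0.153, -0.0, -0.0]
ft_force: [0.5, -0.0, -2.2]
width: 0.026
grip_force: 35.0
```

```bash
python3 -c "
from h import *
go(.703,.1304,.1925,12.7)
a=camera('side')[:,:,::-1]
cv2.imwrite('pics/s2.png',cv2.resize(a[100:300,190:390],None,fx=3,fy=3,interpolation=cv2.INTER_CUBIC))"
```

```text
t 4.15 tcp [ 0.5129 -0.1619  0.192 ] yaw 17.61 tilt 0.05 w 0.026 gf 35.0 F [ 0.5 -0.  -2.2]
dp [ 1.0785 -0.8842 -0.0022] spin 0.0273
```

View pics/s2.png

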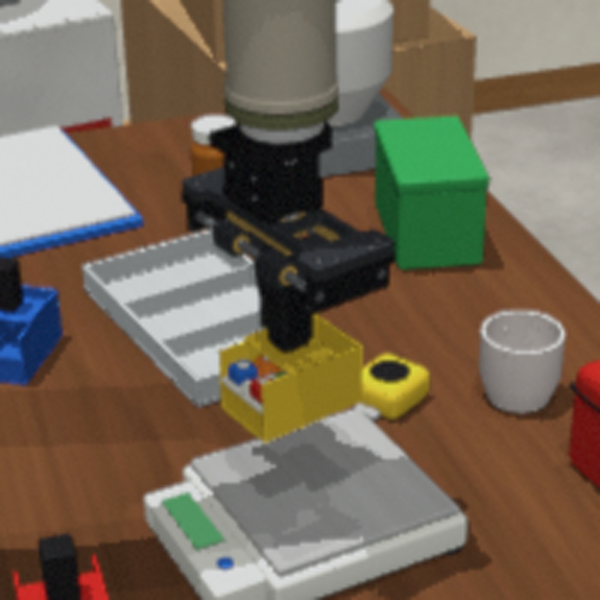

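Lifted level, slugs inside. Carry gently to behind bay 0 (5 pictures seen so far).

Request:
carry_out([
  {"hand": 10, "dp": [0.015, -0.013, 0], "spin": 0},
  {"hand": 10, "dp": [0.046, -0.038, 0], "spin": 0.001},
  {"hand": 10, "dp": [0.093, -0.076, 0], "spin": 0.003},
  {"hand": 10, "dp": [0.155, -0.128, 0], "spin": 0.004},
  {"hand": 10, "dp": [0.232, -0.191, 0], "spin": 0.007},
  {"hand": 10, "dp": [0.325, -0.267, 0], "spin": 0.009},
  {"hand": 10, "dp": [0.417, -0.343, 0], "spin": 0.012},
  {"hand": 10, "dp": [0.51, -0.419, 0], "spin": 0.014},
  {"hand": 10, "dp": [0.602, -0.494, 0], "spin": 0.017},
  {"hand": 10, "dp": [0.694, -0.57, 0], "spin": 0.02},
  {"hand": 10, "dp": [0.772, -0.634, 0], "spin": 0.022},
  {"hand": 10, "dp": [0.834, -0.686, 0], "spin": 0.024},
  {"hand": 10, "dp": [0.883, -0.726, 0], "spin": 0.025},
  {"hand": 10, "dp": [0.921, -0.757, 0], "spin": 0.026},
  {"hand": 10, "dp": [0.946, -0.777, 0], "spin": 0.027},
  {"hand": 10, "dp": [0.96, -0.789, 0], "spin": 0.027},
  {"hand": 10, "dp": [0.97, -0.797, 0], "spin": 0.027},
  {"hand": 10, "dp": [0.97, -0.797, 0], "spin": 0.027},
])

```text
time: 6.0
ee_pos: [0.6841, 0.1013, 0.1925]
eef_rot: [0.994, 0.111, -0.0, 0.0]
ft_force: [0.1, -0.1, -3.4]
width: 0.0256
grip_force: 35.0
```

```bash
python3 -c "
from h import *
go(.703,.1304,.0935,12.7)"
```

```text
t 6.0 tcp [0.6841 0.1013 0.1925] yaw 12.74 tilt 0.01 w 0.0256 gf 35.0 F [ 0.1 -0.1 -3.4]
dp [ 0.0995 -0.097   0.3962] spin 0.0002
```

Request:
carry_out([
  {"hand": 10, "dp": [0.02, -0.02, 0.02], "spin": 0},
  {"hand": 10, "dp": [0.05, -0.05, 0.06], "spin": 0},
  {"hand": 10, "dp": [0.08, -0.08, 0.12], "spin": 0},
  {"hand": 10, "dp": [0.1, -0.097, 0.18], "spin": 0},
  {"hand": 10, "dp": [0.1, -0.097, 0.25], "spin": 0},
  {"hand": 10, "dp": [0.1, -0.097, 0.31], "spin": 0},
  {"hand": 10, "dp": [0.1, -0.097, 0.36], "spin": 0},
  {"hand": 10, "dp": [0.1, -0.097, 0.39], "spin": 0},
  {"hand": 10, "dp": [0.1, -0.097, 0.396], "spin": 0},
  {"hand": 10, "dp": [0.1, -0.097, 0.396], "spin": 0},
])

```text
time: 7.0
ee_pos: [0.7033, 0.1304, 0.0939]
eef_rot: [0.994, 0.111, 0.0, 0.0]
ft_force: [-0.1, 0.2, -2.5]
width: 0.0257
grip_force: 35.0
```

```bash
cat >> h.py <<'E'
TC=np.array([.527,.184]);EX=np.array([.9755,.2198]);EY=np.array([-.2198,.9755])
def tray(p): d=np.array(p)[:2]-TC; return d@EX,d@EY
def gt(xt,yt,z): p=TC+xt*EX+yt*EY; go(*p,z,12.7); print("tray now",np.round(tray(read_state()["ee_pos"]),4))
def shot(n,x0,y0,w,h,f,name):
    cv2.imwrite(name,cv2.resize(camera(n)[y0:y0+h,x0:x0+w,::-1],None,fx=f,fy=f,interpolation=cv2.INTER_CUBIC))
E
python3 -c "
from h import *
gt(.1305,-.091,.0935)"
```

```text
t 7.0 tcp [0.7033 0.1304 0.0939] yaw 12.73 tilt 0.03 w 0.0257 gf 35.0 F [-0.1  0.2 -2.5]
dp [-0.1187 -0.0004  0.0014] spin 0.0002
tray now [ 0.1602 -0.0911]
```

Request:
carry_out([
  {"hand": 10, "dp": [-0.02, 0, 0], "spin": 0},
  {"hand": 10, "dp": [-0.05, 0, 0], "spin": 0},
  {"hand": 10, "dp": [-0.08, 0, 0], "spin": 0},
  {"hand": 10, "dp": [-0.1, 0, 0], "spin": 0},
  {"hand": 10, "dp": [-0.11, 0, 0], "spin": 0},
  {"hand": 10, "dp": [-0.12, 0, -0.001], "spin": 0},
  {"hand": 10, "dp": [-0.13, 0, -0.005], "spin": 0},
  {"hand": 10, "dp": [-0.14, 0, -0.01], "spin": 0},
  {"hand": 10, "dp": [-0.15, 0, -0.014], "spin": 0},
  {"hand": 10, "dp": [-0.16, 0, -0.019], "spin": 0},
  {"hand": 10, "dp": [-0.17, 0, -0.024], "spin": 0},
  {"hand": 10, "dp": [-0.18, 0, -0.028], "spin": 0},
  {"hand": 10, "dp": [-0.19, 0, -0.031], "spin": 0},
  {"hand": 10, "dp": [-0.2, 0, -0.034], "spin": 0},
  {"hand": 10, "dp": [-0.208, 0, -0.037], "spin": 0},
  {"hand": 10, "dp": [-0.208, 0, -0.037], "spin": 0},
])

```text
time: 8.6
ee_pos: [0.6525, 0.119, 0.1032]
eef_rot: [0.994, 0.111, 0.0, 0.0]
ft_force: [4.1, -0.0, -2.7]
width: 0.0258
grip_force: 35.0
```

```bash
python3 -c "
from h import *
gt(.1305,-.091,.0935)
shot('side',210,110,150,130,5,'pics/s3.png')"
```

```text
t 8.6 tcp [0.6525 0.119  0.1032] yaw 12.75 tilt 0.05 w 0.0258 gf 35.0 F [ 4.1 -0.  -2.7]
dp [0.0894 0.     0.0389] spin 0.0003
tray now [ 0.1081 -0.091 ]
```

View pics/s3.png

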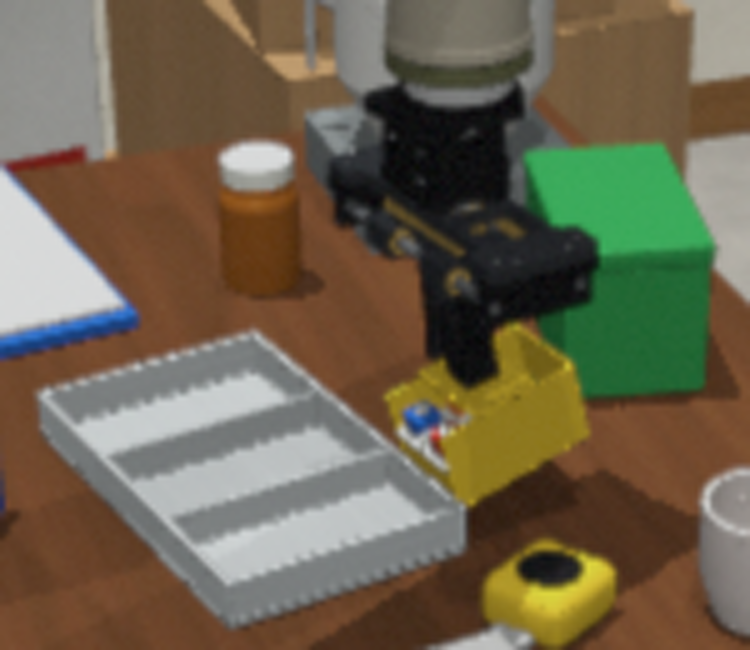

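```bash
cat >> h.py <<'E'
def bays(name=None):
    for n in("side","top"):
        a=camera(n);hsv=cv2.cvtColor(a,cv2.COLOR_RGB2HSV)
        if name: cv2.imwrite(f"{name}_{n}.png",a[:,:,::-1])
        for b in range(3):
            y0=-.1345+b*.091
            P=[proj(n,[*(TC+x*EX+y*EY),.01]) for x,y in[(-.079,y0),(.074,y0),(.074,y0+.087),(-.079,y0+.087)]]
            m=np.zeros(a.shape[:2],np.uint8);cv2.fillPoly(m,[np.int32(np.round(P))],255)
            s=(hsv[...,1]>130)&(hsv[...,2]>70)&(m>0); H=hsv[...,0]
            out=[]
            for col,k in dict(R=(H<5)|(H>172),O=(H>7)&(H<20),Y=(H>22)&(H<34),G=(H>40)&(H<85),B=(H>95)&(H<130)).items():
                nn,_,st,ce=cv2.connectedComponentsWithStats((s&k).astype(np.uint8))
                out+=[(col,int(st[i,4]),*ce[i].round().astype(int).tolist()) for i in range(1,nn) if st[i,4]>=8]
            print(n,"bay",b,out)
E
python3 -c "
from h import *
bays()"
```

```text
side bay 0 []
side bay 1 []
side bay 2 []
top bay 0 []
top bay 1 []
top bay 2 []
```

Request:
carry_out([
  {"hand": 10, "dp": [-0.006, 0, -0.002], "spin": 0},
  {"hand": 10, "dp": [-0.012, 0, -0.003], "spin": 0},
  {"hand": 10, "dp": [-0.018, 0, -0.004], "spin": 0},
  {"hand": 10, "dp": [-0.024, 0, -0.006], "spin": 0},
  {"hand": 10, "dp": [-0.032, 0, -0.008], "spin": 0},
  {"hand": 10, "dp": [-0.032, 0, -0.008], "spin": 0},
  {"hand": 10, "dp": [-0.032, 0, -0.008], "spin": 0},
])

```text
time: 9.45
ee_pos: [0.6447, 0.1173, 0.1049]
eef_rot: [0.994, 0.111, 0.0, 0.0]
ft_force: [5.2, 0.1, -1.6]
width: 0.0258
grip_force: 35.0
```

```bash
python3 -c "
from h import *
gt(.1305,-.091,.0935)
bays()"
```

```text
t 9.45 tcp [0.6447 0.1173 0.1049] yaw 12.75 tilt 0.01 w 0.0258 gf 35.0 F [ 5.2  0.1 -1.6]
dp [0.1213 0.0003 0.0454] spin 0.0003
tray now [ 0.1002 -0.0909]
side bay 0 []
side bay 1 []
side bay 2 []
top bay 0 []
top bay 1 []
top bay 2 []
```

Request:
carry_out([
  {"hand": 10, "dp": [-0.004, 0, -0.001], "spin": 0},
  {"hand": 10, "dp": [-0.008, 0, -0.002], "spin": 0},
  {"hand": 10, "dp": [-0.012, 0, -0.002], "spin": 0},
  {"hand": 10, "dp": [-0.016, 0, -0.003], "spin": 0},
  {"hand": 10, "dp": [-0.016, 0, -0.003], "spin": 0},
  {"hand": 10, "dp": [-0.016, 0, -0.003], "spin": 0},
  {"hand": 10, "dp": [-0.016, 0, -0.003], "spin": 0},
])

```text
time: 10.25
ee_pos: [0.6408, 0.1164, 0.1055]
eef_rot: [0.994, 0.111, 0.0, 0.0]
ft_force: [4.6, -0.8, -2.7]
width: 0.0256
grip_force: 35.0
```

```bash
python3 -c "
from h import *
gt(.1305,-.091,.0935)
bays('pics/b23')"
```

```text
t 10.25 tcp [0.6408 0.1164 0.1055] yaw 12.75 tilt 0.01 w 0.0256 gf 35.0 F [ 4.6 -0.8 -2.7]
dp [0.1375 0.0004 0.048 ] spin 0.0003
tray now [ 0.0961 -0.0909]
side bay 0 []
side bay 1 []
side bay 2 []
top bay 0 []
top bay 1 []
top bay 2 []
```

Request:
carry_out([
  {"hand": 10, "dp": [-0.004, 0, -0.001], "spin": 0},
  {"hand": 10, "dp": [-0.008, 0, -0.001], "spin": 0},
  {"hand": 10, "dp": [-0.012, 0, -0.002], "spin": 0},
  {"hand": 10, "dp": [-0.016, 0, -0.002], "spin": 0},
  {"hand": 10, "dp": [-0.016, 0, -0.002], "spin": 0},
  {"hand": 10, "dp": [-0.016, 0, -0.002], "spin": 0},
  {"hand": 10, "dp": [-0.016, 0, -0.002], "spin": 0},
])

```text
time: 11.05
ee_pos: [0.6369, 0.1156, 0.1061]
eef_rot: [0.994, 0.111, 0.0, 0.0]
ft_force: [4.7, 0.4, -1.9]
width: 0.0257
grip_force: 35.0
```

```bash
python3 -c "
from h import *
gt(.1305,-.091,.0935)
bays('pics/b25')
a=cv2.imread('pics/b25_side.png')[150:250,210:350];b=cv2.imread('pics/b25_top.png')[165:265,150:290]
cv2.imwrite('pics/v25.png',cv2.resize(np.vstack([a,b]),None,fx=3,fy=3,interpolation=cv2.INTER_CUBIC))"
```

```text
t 11.05 tcp [0.6369 0.1156 0.1061] yaw 12.75 tilt 0.01 w 0.0257 gf 35.0 F [ 4.7  0.4 -1.9]
dp [0.1533 0.0006 0.0503] spin 0.0003
tray now [ 0.0922 -0.0909]
side bay 0 [('B', 14, 287, 209)]
side bay 1 []
side bay 2 []
top bay 0 []
top bay 1 []
top bay 2 []
```

View pics/v25.png

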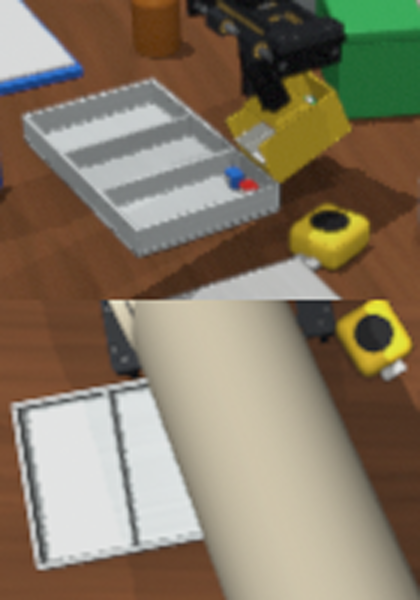

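Request:
carry_out([
  {"hand": 10, "dp": [0.006, 0, 0], "spin": 0},
  {"hand": 10, "dp": [0.018, 0, 0], "spin": 0},
  {"hand": 10, "dp": [0.03, 0, 0], "spin": 0},
  {"hand": 10, "dp": [0.038, -0.006, 0], "spin": 0},
  {"hand": 10, "dp": [0.04, -0.018, 0], "spin": 0},
  {"hand": 10, "dp": [0.04, -0.036, 0], "spin": 0},
  {"hand": 10, "dp": [0.04, -0.06, 0], "spin": 0},
  {"hand": 10, "dp": [0.04, -0.088, 0], "spin": 0},
  {"hand": 10, "dp": [0.04, -0.12, 0], "spin": 0},
  {"hand": 10, "dp": [0.04, -0.152, 0], "spin": 0},
  {"hand": 10, "dp": [0.04, -0.184, 0], "spin": 0},
  {"hand": 10, "dp": [0.04, -0.216, 0], "spin": 0},
  {"hand": 10, "dp": [0.04, -0.248, 0], "spin": 0},
  {"hand": 10, "dp": [0.04, -0.28, 0], "spin": 0},
  {"hand": 10, "dp": [0.04, -0.308, 0], "spin": 0},
  {"hand": 10, "dp": [0.04, -0.332, 0], "spin": 0},
  {"hand": 10, "dp": [0.04, -0.348, 0], "spin": 0},
  {"hand": 10, "dp": [0.04, -0.36, 0], "spin": 0},
  {"hand": 10, "dp": [0.04, -0.364, 0], "spin": 0},
  {"hand": 10, "dp": [0.04, -0.364, 0], "spin": 0},
])

```text
time: 13.15
ee_pos: [0.6265, 0.2064, 0.106]
eef_rot: [0.994, 0.111, 0.0, 0.0]
ft_force: [-0.4, -1.0, -2.8]
width: 0.0255
grip_force: 35.0
```

```bash
python3 -c "
from h import *
gt(.0838,0,.1067)
bays()"
```

```text
t 13.15 tcp [0.6265 0.2064 0.106 ] yaw 12.75 tilt 0.01 w 0.0255 gf 35.0 F [-0.4 -1.  -2.8]
dp [-0.0727 -0.0001 -0.0027] spin 0.0003
tray now [ 0.102 -0.   ]
side bay 0 [('B', 15, 287, 209)]
side bay 1 []
side bay 2 []
top bay 0 [('R', 26, 237, 191), ('B', 24, 227, 193)]
top bay 1 []
top bay 2 []
```

Request:
carry_out([
  {"hand": 10, "dp": [-0.006, 0, 0], "spin": 0},
  {"hand": 10, "dp": [-0.016, 0, 0], "spin": 0},
  {"hand": 10, "dp": [-0.028, 0, 0], "spin": 0},
  {"hand": 10, "dp": [-0.036, 0, 0], "spin": 0},
  {"hand": 10, "dp": [-0.042, 0, 0], "spin": 0},
  {"hand": 10, "dp": [-0.048, 0, -0.001], "spin": 0},
  {"hand": 10, "dp": [-0.053, 0, -0.001], "spin": 0},
  {"hand": 10, "dp": [-0.058, 0, -0.002], "spin": 0},
  {"hand": 10, "dp": [-0.058, 0, -0.002], "spin": 0},
  {"hand": 10, "dp": [-0.058, 0, -0.002], "spin": 0},
])

```text
time: 14.25
ee_pos: [0.6134, 0.2035, 0.1073]
eef_rot: [0.994, 0.111, 0.001, -0.0]
ft_force: [5.0, 0.5, -1.6]
width: 0.0257
grip_force: 35.0
```

```bash
python3 -c "
from h import *
gt(.0838,0,.1067)
bays()"
```

```text
t 14.25 tcp [0.6134 0.2035 0.1073] yaw 12.74 tilt 0.16 w 0.0257 gf 35.0 F [ 5.   0.5 -1.6]
dp [-0.0193  0.      0.0025] spin 0.0002
tray now [0.0886 0.    ]
side bay 0 [('B', 15, 287, 209)]
side bay 1 []
side bay 2 []
top bay 0 [('R', 26, 237, 191), ('B', 25, 227, 193)]
top bay 1 []
top bay 2 []
```

Request:
carry_out([
  {"hand": 10, "dp": [-0.004, 0, 0], "spin": 0},
  {"hand": 10, "dp": [-0.008, 0, 0], "spin": 0},
  {"hand": 10, "dp": [-0.012, 0, 0], "spin": 0},
  {"hand": 10, "dp": [-0.016, 0, 0], "spin": 0},
  {"hand": 10, "dp": [-0.016, 0, 0], "spin": 0},
  {"hand": 10, "dp": [-0.016, 0, 0], "spin": 0},
  {"hand": 10, "dp": [-0.016, 0, 0], "spin": 0},
])

```text
time: 15.05
ee_pos: [0.6096, 0.2026, 0.1074]
eef_rot: [0.994, 0.111, 0.002, -0.0]
ft_force: [4.4, 0.8, -0.8]
width: 0.0256
grip_force: 35.0
```

```bash
python3 -c "
from h import *
gt(.0756,0,.1065)
bays('pics/b31')"
```

```text
t 15.05 tcp [0.6096 0.2026 0.1074] yaw 12.73 tilt 0.17 w 0.0256 gf 35.0 F [ 4.4  0.8 -0.8]
dp [-0.0364 -0.0001  0.0036] spin 0.0002
tray now [ 0.0847 -0.    ]
side bay 0 [('B', 15, 287, 209)]
side bay 1 []
side bay 2 []
top bay 0 [('R', 26, 237, 191), ('B', 25, 227, 193)]
top bay 1 []
top bay 2 []
```

Request:
carry_out([
  {"hand": 10, "dp": [-0.004, 0, 0], "spin": 0},
  {"hand": 10, "dp": [-0.008, 0, 0], "spin": 0},
  {"hand": 10, "dp": [-0.012, 0, 0], "spin": 0},
  {"hand": 10, "dp": [-0.014, 0, 0], "spin": 0},
  {"hand": 10, "dp": [-0.014, 0, 0], "spin": 0},
  {"hand": 10, "dp": [-0.014, 0, 0], "spin": 0},
  {"hand": 10, "dp": [-0.014, 0, 0], "spin": 0},
])

```text
time: 15.85
ee_pos: [0.6062, 0.2019, 0.1075]
eef_rot: [0.994, 0.111, 0.002, -0.0]
ft_force: [4.7, 1.3, -1.0]
width: 0.0255
grip_force: 35.0
```

```bash
python3 -c "
from h import *
gt(.0756,0,.1065)
bays('pics/b32')"
```

```text
t 15.85 tcp [0.6062 0.2019 0.1075] yaw 12.73 tilt 0.18 w 0.0255 gf 35.0 F [ 4.7  1.3 -1. ]
dp [-0.0225  0.      0.0038] spin 0.0002
tray now [0.0812 0.    ]
side bay 0 [('B', 15, 287, 209)]
side bay 1 []
side bay 2 []
top bay 0 [('R', 26, 237, 191), ('B', 25, 227, 193)]
top bay 1 []
top bay 2 []
```

```bash
cat >> h.py <<'E'
def blobs(f,x0=215,x1=310,y0=150,y1=230):
    a=cv2.imread(f)[y0:y1,x0:x1];hsv=cv2.cvtColor(a,cv2.COLOR_BGR2HSV);H=hsv[...,0];s=(hsv[...,1]>110)&(hsv[...,2]>60);o=[]
    for col,k in dict(R=((H<4)|(H>172))&(hsv[...,1]>190),O=(H>7)&(H<18)&(hsv[...,2]>150),G=(H>40)&(H<85),B=(H>95)&(H<130)).items():
        nn,_,st,ce=cv2.connectedComponentsWithStats((s&k).astype(np.uint8))
        o+=[(col,int(st[i,4]),int(ce[i][0]+x0),int(ce[i][1]+y0)) for i in range(1,nn) if st[i,4]>=4]
    print(f,o)
E
python3 -c "
from h import *
for f in('b25','b31','b32'): blobs(f'pics/{f}_side.png')
print(proj('side',[*(TC+.07*EX-.02*EY),.05]),proj('side',[*(TC+.07*EX-.0*EY),.012]))"
```

```text
pics/b25_side.png [('R', 5, 292, 211), ('B', 88, 225, 175), ('B', 27, 287, 208)]
pics/b31_side.png [('R', 4, 292, 211), ('B', 88, 225, 175), ('B', 27, 287, 208)]
pics/b32_side.png [('R', 5, 292, 211), ('B', 88, 225, 175), ('B', 27, 287, 208)]
[279.80380951 191.79151991] [277.05444214 199.44060436]
```

Request:
carry_out([
  {"hand": 10, "dp": [-0.003, 0, 0], "spin": 0},
  {"hand": 10, "dp": [-0.006, 0, 0], "spin": 0},
  {"hand": 10, "dp": [-0.01, 0, 0], "spin": 0},
  {"hand": 10, "dp": [-0.01, 0, 0], "spin": 0},
  {"hand": 10, "dp": [-0.01, 0, 0], "spin": 0},
  {"hand": 10, "dp": [-0.01, 0, 0], "spin": 0},
])

```text
time: 16.55
ee_pos: [0.6037, 0.2013, 0.1074]
eef_rot: [0.994, 0.111, 0.001, -0.0]
ft_force: [5.3, 0.9, -0.2]
width: 0.0259
grip_force: 35.0
```

```bash
python3 -c "
from h import *
gt(.0756,0,.1065)
bays('pics/b33'); blobs('pics/b33_side.png')"
```

```text
t 16.55 tcp [0.6037 0.2013 0.1074] yaw 12.73 tilt 0.16 w 0.0259 gf 35.0 F [ 5.3  0.9 -0.2]
dp [-0.012   0.0001  0.0036] spin 0.0002
tray now [0.0786 0.    ]
side bay 0 [('B', 15, 287, 209)]
side bay 1 [('O', 24, 263, 199), ('G', 13, 263, 204)]
side bay 2 []
top bay 0 [('R', 26, 237, 191), ('B', 25, 227, 193)]
top bay 1 []
top bay 2 []
pics/b33_side.png [('R', 5, 292, 211), ('O', 22, 262, 198), ('G', 15, 263, 204), ('B', 88, 225, 175), ('B', 27, 287, 208)]
```

Request:
carry_out([
  {"hand": 10, "dp": [0.006, 0, 0], "spin": 0},
  {"hand": 10, "dp": [0.018, 0, 0], "spin": 0},
  {"hand": 10, "dp": [0.03, 0, 0], "spin": 0},
  {"hand": 10, "dp": [0.038, -0.006, 0], "spin": 0},
  {"hand": 10, "dp": [0.04, -0.018, 0], "spin": 0},
  {"hand": 10, "dp": [0.04, -0.036, 0], "spin": 0},
  {"hand": 10, "dp": [0.04, -0.06, 0], "spin": 0},
  {"hand": 10, "dp": [0.04, -0.088, 0], "spin": 0},
  {"hand": 10, "dp": [0.04, -0.12, 0], "spin": 0},
  {"hand": 10, "dp": [0.04, -0.152, 0], "spin": 0},
  {"hand": 10, "dp": [0.04, -0.184, 0], "spin": 0},
  {"hand": 10, "dp": [0.04, -0.216, 0], "spin": 0},
  {"hand": 10, "dp": [0.04, -0.248, 0], "spin": 0},
  {"hand": 10, "dp": [0.04, -0.28, 0], "spin": 0},
  {"hand": 10, "dp": [0.04, -0.308, 0], "spin": 0},
  {"hand": 10, "dp": [0.04, -0.332, 0], "spin": 0},
  {"hand": 10, "dp": [0.04, -0.348, 0], "spin": 0},
  {"hand": 10, "dp": [0.04, -0.36, 0], "spin": 0},
  {"hand": 10, "dp": [0.04, -0.364, 0], "spin": 0},
  {"hand": 10, "dp": [0.04, -0.364, 0], "spin": 0},
])

```text
time: 18.65
ee_pos: [0.5923, 0.292, 0.1065]
eef_rot: [0.994, 0.111, 0.0, 0.0]
ft_force: [-0.3, -0.2, -2.0]
width: 0.0255
grip_force: 35.0
```

```bash
python3 -c "
from h import *
gt(.0675,.091,.1055)
bays()"
```

```text
t 18.65 tcp [0.5923 0.292  0.1065] yaw 12.74 tilt 0.01 w 0.0255 gf 35.0 F [-0.3 -0.2 -2. ]
dp [-0.0796 -0.0002  0.004 ] spin 0.0002
tray now [0.0874 0.091 ]
side bay 0 [('B', 14, 287, 209)]
side bay 1 [('O', 24, 263, 199), ('G', 13, 263, 204)]
side bay 2 []
top bay 0 [('R', 27, 237, 191), ('B', 25, 227, 193)]
top bay 1 [('O', 28, 199, 211), ('G', 29, 210, 214)]
top bay 2 []
```

Request:
carry_out([
  {"hand": 10, "dp": [-0.008, 0, 0], "spin": 0},
  {"hand": 10, "dp": [-0.02, 0, 0], "spin": 0},
  {"hand": 10, "dp": [-0.03, 0, 0], "spin": 0},
  {"hand": 10, "dp": [-0.038, 0, 0], "spin": 0},
  {"hand": 10, "dp": [-0.045, 0, 0], "spin": 0},
  {"hand": 10, "dp": [-0.051, 0, 0.001], "spin": 0},
  {"hand": 10, "dp": [-0.057, 0, 0.001], "spin": 0},
  {"hand": 10, "dp": [-0.063, 0, 0.002], "spin": 0},
  {"hand": 10, "dp": [-0.069, 0, 0.003], "spin": 0},
  {"hand": 10, "dp": [-0.075, 0, 0.003], "spin": 0},
  {"hand": 10, "dp": [-0.08, 0, 0.004], "spin": 0},
  {"hand": 10, "dp": [-0.08, 0, 0.004], "spin": 0},
  {"hand": 10, "dp": [-0.08, 0, 0.004], "spin": 0},
  {"hand": 10, "dp": [-0.086, 0, 0.005], "spin": 0},
  {"hand": 10, "dp": [-0.092, 0, 0.006], "spin": 0},
  {"hand": 10, "dp": [-0.098, 0, 0.007], "spin": 0},
  {"hand": 10, "dp": [-0.104, 0, 0.008], "spin": 0},
  {"hand": 10, "dp": [-0.112, 0, 0.01], "spin": 0},
  {"hand": 10, "dp": [-0.112, 0, 0.01], "spin": 0},
  {"hand": 10, "dp": [-0.112, 0, 0.01], "spin": 0},
])

```text
time: 20.75
ee_pos: [0.5648, 0.2859, 0.1041]
eef_rot: [0.994, 0.111, 0.0, 0.0]
ft_force: [2.7, 1.2, 4.4]
width: 0.0257
grip_force: 35.0
```

```bash
python3 -c "
from h import *
gt(.0547,.091,.103)
bays('pics/b45'); blobs('pics/b45_side.png')"
```

```text
t 20.75 tcp [0.5648 0.2859 0.1041] yaw 12.76 tilt 0.01 w 0.0257 gf 35.0 F [2.7 1.2 4.4]
dp [-0.0183  0.0005  0.0046] spin 0.0003
tray now [0.0593 0.0911]
side bay 0 [('B', 14, 287, 209)]
side bay 1 [('O', 26, 263, 199), ('G', 10, 263, 204)]
side bay 2 [('R', 25, 244, 190)]
top bay 0 [('R', 27, 237, 191), ('B', 26, 227, 193)]
top bay 1 [('O', 28, 198, 211), ('G', 29, 210, 214)]
top bay 2 [('B', 15, 185, 222)]
pics/b45_side.png [('R', 15, 244, 190), ('R', 5, 292, 211), ('O', 19, 262, 198), ('G', 16, 263, 204), ('B', 89, 225, 175), ('B', 9, 248, 193), ('B', 26, 287, 208)]
```

Request:
carry_out([
  {"hand": 10, "dp": [-0.006, 0, 0.001], "spin": 0},
  {"hand": 10, "dp": [-0.012, 0, 0.002], "spin": 0},
  {"hand": 10, "dp": [-0.018, 0, 0.003], "spin": 0},
  {"hand": 10, "dp": [-0.024, 0, 0.005], "spin": 0},
  {"hand": 10, "dp": [-0.03, 0, 0.006], "spin": 0},
  {"hand": 10, "dp": [-0.03, 0, 0.006], "spin": 0},
  {"hand": 10, "dp": [-0.03, 0, 0.006], "spin": 0},
])

```text
time: 21.55
ee_pos: [0.5573, 0.2841, 0.1023]
eef_rot: [0.994, 0.111, -0.0, 0.0]
ft_force: [3.4, 0.9, 1.3]
width: 0.0256
grip_force: 35.0
```

```bash
python3 -c "
from h import *
gt(.0547,.091,.103)
bays('pics/b49'); blobs('pics/b49_side.png')
a=cv2.imread('pics/b49_side.png')[130:230,200:330];b=cv2.imread('pics/b49_top.png')[165:265,140:270]
cv2.imwrite('pics/v49.png',cv2.resize(np.vstack([a,b]),None,fx=3,fy=3,interpolation=cv2.INTER_CUBIC))"
```

```text
t 21.55 tcp [0.5573 0.2841 0.1023] yaw 12.75 tilt 0.04 w 0.0256 gf 35.0 F [3.4 0.9 1.3]
dp [ 0.0124  0.     -0.0029] spin 0.0003
tray now [0.0516 0.091 ]
side bay 0 [('B', 13, 287, 209)]
side bay 1 [('O', 26, 263, 199), ('G', 9, 263, 204)]
side bay 2 [('R', 26, 244, 190)]
top bay 0 [('R', 27, 237, 191), ('B', 28, 227, 193)]
top bay 1 [('O', 28, 198, 211), ('G', 29, 210, 214)]
top bay 2 [('B', 28, 184, 222)]
pics/b49_side.png [('R', 16, 244, 190), ('R', 5, 291, 211), ('O', 17, 262, 198), ('G', 16, 262, 204), ('B', 89, 225, 175), ('B', 9, 248, 193), ('B', 27, 287, 208)]
```

View pics/v49.png

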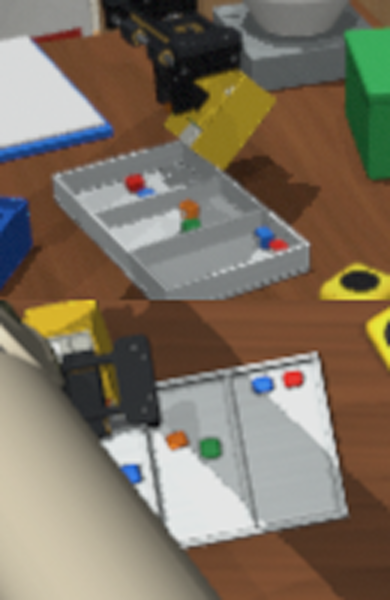

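Request:
carry_out([
  {"hand": 10, "dp": [0.01, 0, -0.01], "spin": 0},
  {"hand": 10, "dp": [0.03, 0, -0.03], "spin": 0},
  {"hand": 10, "dp": [0.06, 0, -0.06], "spin": 0},
  {"hand": 10, "dp": [0.1, 0, -0.1], "spin": 0},
  {"hand": 10, "dp": [0.15, 0, -0.14], "spin": 0},
  {"hand": 10, "dp": [0.2, 0, -0.18], "spin": 0},
  {"hand": 10, "dp": [0.23, 0, -0.2], "spin": 0},
  {"hand": 10, "dp": [0.25, 0, -0.2], "spin": 0},
  {"hand": 10, "dp": [0.25, 0, -0.2], "spin": 0},
])

```text
time: 22.55
ee_pos: [0.6187, 0.298, 0.1519]
eef_rot: [0.994, 0.111, -0.0, 0.0]
ft_force: [0.7, 0.4, -2.4]
width: 0.0258
grip_force: 35.0
```

```bash
python3 -c "
from h import *
gt(.0547,.091,.103)
bays('pics/b50'); blobs('pics/b50_side.png',215,340,110,240);blobs('pics/b50_top.png',120,270,140,270)"
```

```text
t 22.55 tcp [0.6187 0.298  0.1519] yaw 12.74 tilt 0.05 w 0.0258 gf 35.0 F [ 0.7  0.4 -2.4]
dp [-2.389e-01 -1.000e-04  1.958e-01] spin 0.0002
tray now [0.1145 0.091 ]
side bay 0 [('B', 15, 287, 209)]
side bay 1 [('O', 24, 263, 199), ('G', 15, 263, 204)]
side bay 2 [('R', 27, 243, 191), ('O', 18, 250, 190), ('B', 8, 248, 194)]
top bay 0 [('R', 26, 237, 191), ('B', 25, 227, 193)]
top bay 1 [('O', 29, 199, 211), ('G', 29, 210, 214)]
top bay 2 []
pics/b50_side.png [('R', 5, 223, 141), ('R', 20, 243, 191), ('R', 5, 292, 211), ('O', 16, 250, 189), ('O', 22, 262, 198), ('G', 1160, 327, 162), ('G', 10, 246, 186), ('G', 15, 263, 204), ('B', 88, 225, 175), ('B', 9, 248, 193), ('B', 27, 287, 208)]
pics/b50_top.png [('R', 19, 237, 190), ('O', 22, 198, 211), ('G', 15, 192, 140), ('G', 30, 209, 214), ('B', 28, 227, 192), ('B', 219, 122, 247)]
```

Request:
carry_out([
  {"hand": 10, "dp": [0, 0.02, -0.03], "spin": 0},
  {"hand": 10, "dp": [0, 0.06, -0.08], "spin": 0},
  {"hand": 10, "dp": [-0.04, 0.12, -0.1], "spin": 0},
  {"hand": 10, "dp": [-0.1, 0.18, -0.1], "spin": 0},
  {"hand": 10, "dp": [-0.17, 0.24, -0.1], "spin": 0},
  {"hand": 10, "dp": [-0.24, 0.3, -0.1], "spin": 0},
  {"hand": 10, "dp": [-0.3, 0.34, -0.1], "spin": 0},
  {"hand": 10, "dp": [-0.33, 0.36, -0.08], "spin": 0},
  {"hand": 10, "dp": [-0.347, 0.364, -0.02], "spin": 0},
  {"hand": 10, "dp": [-0.347, 0.364, 0.06], "spin": 0},
  {"hand": 10, "dp": [-0.347, 0.364, 0.12], "spin": 0},
  {"hand": 10, "dp": [-0.347, 0.364, 0.17], "spin": 0},
  {"hand": 10, "dp": [-0.347, 0.364, 0.19], "spin": 0},
  {"hand": 10, "dp": [-0.347, 0.364, 0.19], "spin": 0},
])

```text
time: 24.05
ee_pos: [0.5538, 0.1902, 0.1045]
eef_rot: [0.994, 0.111, -0.0, 0.0]
ft_force: [0.5, 0.1, -1.6]
width: 0.0254
grip_force: 35.0
```

```bash
python3 -c "
from h import *
gt(.0277,0,.0948)
bays('pics/b60'); blobs('pics/b60_side.png',215,310,150,240)
a=cv2.imread('pics/b60_side.png')[130:230,200:330];b=cv2.imread('pics/b60_top.png')[165:265,140:270]
cv2.imwrite('pics/v60.png',cv2.resize(np.vstack([a,b]),None,fx=3,fy=3,interpolation=cv2.INTER_CUBIC))"
```

```text
t 24.05 tcp [0.5538 0.1902 0.1045] yaw 12.77 tilt 0.06 w 0.0254 gf 35.0 F [ 0.5  0.1 -1.6]
dp [0.0008 0.0006 0.0387] spin 0.0004
tray now [0.0275 0.0001]
side bay 0 [('B', 15, 287, 209)]
side bay 1 [('O', 24, 263, 199), ('G', 13, 263, 204)]
side bay 2 [('R', 28, 243, 191), ('O', 18, 250, 190)]
top bay 0 [('R', 25, 237, 191), ('B', 9, 229, 192)]
top bay 1 []
top bay 2 []
pics/b60_side.png [('R', 20, 243, 191), ('R', 5, 292, 211), ('O', 14, 250, 189), ('G', 10, 246, 186), ('G', 16, 263, 204), ('B', 88, 225, 175), ('B', 9, 248, 193), ('B', 27, 287, 208)]
```

Request:
carry_out([
  {"hand": 10, "dp": [0, 0, 0.02], "spin": 0},
  {"hand": 10, "dp": [0, 0, 0.035], "spin": 0},
  {"hand": 10, "dp": [0, 0, 0.041], "spin": 0},
  {"hand": 10, "dp": [0.015, 0, 0.034], "spin": 0},
  {"hand": 10, "dp": [0.03, 0, 0.026], "spin": 0},
  {"hand": 10, "dp": [0.045, 0, 0.018], "spin": 0},
  {"hand": 10, "dp": [0.061, 0, 0.011], "spin": 0},
  {"hand": 10, "dp": [0.076, 0, 0.006], "spin": 0},
  {"hand": 10, "dp": [0.092, 0, 0], "spin": 0},
  {"hand": 10, "dp": [0.109, 0, -0.004], "spin": 0},
  {"hand": 10, "dp": [0.125, 0, -0.008], "spin": 0},
  {"hand": 10, "dp": [0.142, 0, -0.011], "spin": 0},
  {"hand": 10, "dp": [0.158, 0, -0.013], "spin": 0},
  {"hand": 10, "dp": [0.175, 0, -0.015], "spin": 0},
  {"hand": 10, "dp": [0.192, 0, -0.016], "spin": 0},
  {"hand": 10, "dp": [0.192, 0, -0.016], "spin": 0},
])

```text
time: 25.75
ee_pos: [0.6017, 0.2009, 0.1092]
eef_rot: [0.994, 0.111, 0.001, -0.0]
ft_force: [-1.7, -1.4, 2.4]
width: 0.0258
grip_force: 35.0
```

```bash
python3 -c "
from h import *
gt(.1004,0,.1068)"
```

```text
t 25.75 tcp [0.6017 0.2009 0.1092] yaw 12.74 tilt 0.06 w 0.0258 gf 35.0 F [-1.7 -1.4  2.4]
dp [0.0954 0.0003 0.0098] spin 0.0002
tray now [0.0765 0.0001]
```

Request:
carry_out([
  {"hand": 10, "dp": [0.016, 0, 0.001], "spin": 0},
  {"hand": 10, "dp": [0.032, 0, 0.003], "spin": 0},
  {"hand": 10, "dp": [0.048, 0, 0.005], "spin": 0},
  {"hand": 10, "dp": [0.062, 0, 0.007], "spin": 0},
  {"hand": 10, "dp": [0.079, 0, 0.01], "spin": 0},
  {"hand": 10, "dp": [0.096, 0, 0.014], "spin": 0},
  {"hand": 10, "dp": [0.112, 0, 0.018], "spin": 0},
  {"hand": 10, "dp": [0.128, 0, 0.023], "spin": 0},
  {"hand": 10, "dp": [0.128, 0, 0.023], "spin": 0},
])

```text
time: 26.65
ee_pos: [0.6336, 0.2081, 0.1041]
eef_rot: [0.994, 0.111, 0.001, -0.0]
ft_force: [0.9, -0.9, 4.7]
width: 0.0257
grip_force: 35.0
```

```bash
python3 -c "
from h import *
gt(.1085,0,.19)
shot('side',200,110,150,120,5,'pics/v61.png');bays()"
```

```text
t 26.65 tcp [0.6336 0.2081 0.1041] yaw 12.73 tilt 0.17 w 0.0257 gf 35.0 F [ 0.9 -0.9  4.7]
dp [-2.200e-03  2.000e-04 -3.435e-01] spin 0.0002
tray now [1.093e-01 1.000e-04]
side bay 0 [('B', 15, 287, 209)]
side bay 1 [('O', 24, 263, 199), ('G', 13, 263, 204)]
side bay 2 [('R', 28, 243, 191), ('O', 18, 250, 190), ('B', 8, 248, 194)]
top bay 0 [('R', 26, 237, 191), ('B', 24, 227, 193)]
top bay 1 []
top bay 2 [('R', 24, 170, 227), ('G', 16, 167, 221)]
```

View pics/v61.png

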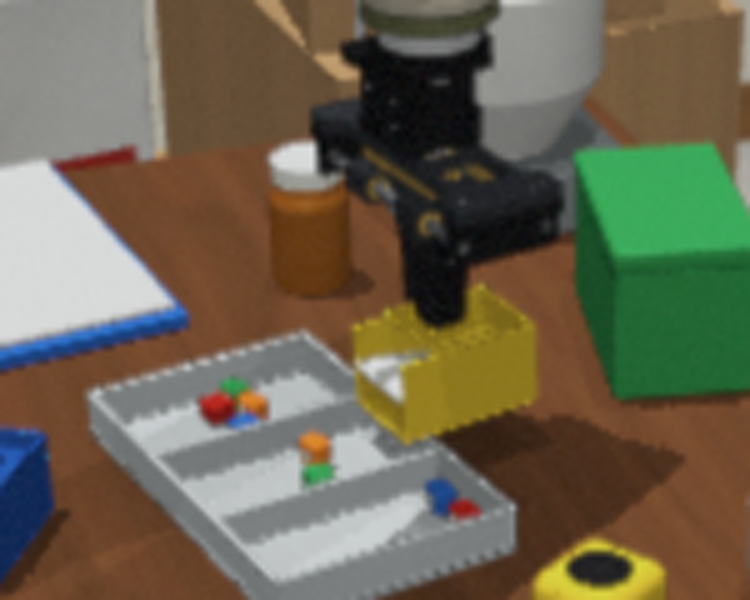

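Request:
carry_out([
  {"hand": 10, "dp": [0, 0, -0.1], "spin": 0},
  {"hand": 10, "dp": [0, 0, -0.25], "spin": 0},
  {"hand": 10, "dp": [0, 0, -0.34], "spin": 0},
  {"hand": 10, "dp": [-0.05, 0.09, -0.34], "spin": 0},
  {"hand": 10, "dp": [-0.12, 0.23, -0.34], "spin": 0},
  {"hand": 10, "dp": [-0.2, 0.38, -0.34], "spin": 0},
  {"hand": 10, "dp": [-0.28, 0.53, -0.34], "spin": 0},
  {"hand": 10, "dp": [-0.36, 0.68, -0.34], "spin": 0},
  {"hand": 10, "dp": [-0.42, 0.81, -0.34], "spin": 0},
  {"hand": 10, "dp": [-0.47, 0.9, -0.34], "spin": 0},
  {"hand": 10, "dp": [-0.5, 0.95, -0.34], "spin": 0},
  {"hand": 10, "dp": [-0.5, 0.95, -0.34], "spin": 0},
])

```text
time: 28.0
ee_pos: [0.5622, -0.0536, 0.188]
eef_rot: [0.994, 0.109, -0.0, 0.0]
ft_force: [0.1, 0.3, -1.6]
width: 0.026
grip_force: 35.0
```

```bash
python3 -c "
from h import *
go(.532,-.177,.127,10)"
```

```text
t 28.0 tcp [ 0.5622 -0.0536  0.188 ] yaw 12.57 tilt 0.05 w 0.026 gf 35.0 F [ 0.1  0.3 -1.6]
dp [-0.2252  0.4553  0.2443] spin 0.0143
```

Request:
carry_out([
  {"hand": 10, "dp": [-0.04, 0.08, 0], "spin": 0.004},
  {"hand": 10, "dp": [-0.1, 0.2, 0], "spin": 0.008},
  {"hand": 10, "dp": [-0.16, 0.33, 0], "spin": 0.014},
  {"hand": 10, "dp": [-0.21, 0.42, 0], "spin": 0.014},
  {"hand": 10, "dp": [-0.225, 0.455, 0.03], "spin": 0.014},
  {"hand": 10, "dp": [-0.225, 0.455, 0.1], "spin": 0.014},
  {"hand": 10, "dp": [-0.225, 0.455, 0.17], "spin": 0.014},
  {"hand": 10, "dp": [-0.225, 0.455, 0.23], "spin": 0.014},
  {"hand": 10, "dp": [-0.225, 0.455, 0.26], "spin": 0.014},
  {"hand": 10, "dp": [-0.225, 0.455, 0.272], "spin": 0.014},
  {"hand": 10, "dp": [-0.225, 0.455, 0.28], "spin": 0.014},
  {"hand": 10, "dp": [-0.225, 0.455, 0.284], "spin": 0.014},
  {"hand": 10, "dp": [-0.225, 0.455, 0.284], "spin": 0.014},
])

```text
time: 29.3
ee_pos: [0.5331, -0.1749, 0.1178]
eef_rot: [0.996, 0.089, 0.0, 0.0]
ft_force: [0.1, 0.1, -1.8]
width: 0.0255
grip_force: 35.0
```

```bash
python3 -c "
from h import *
go(.532,-.177,.1175,10)"
```

```text
t 29.3 tcp [ 0.5331 -0.1749  0.1178] yaw 10.23 tilt 0.05 w 0.0255 gf 35.0 F [ 0.1  0.1 -1.8]
dp [-0.0058  0.0076  0.001 ] spin 0.0013
```

Request:
carry_out([
  {"hand": 10, "dp": [0, 0, 0.004], "spin": 0},
  {"hand": 10, "dp": [0, 0, 0.008], "spin": 0},
  {"hand": 10, "dp": [0, 0, 0.012], "spin": 0},
  {"hand": 10, "dp": [0, 0, 0.012], "spin": 0},
])

```text
time: 29.7
ee_pos: [0.5348, -0.1747, 0.1165]
eef_rot: [0.996, 0.089, 0.002, 0.001]
ft_force: [0.7, 1.6, 8.9]
width: 0.0257
grip_force: 35.0
```

Request:
carry_out([
  {"hand": 10, "dp": [0, 0, -0.004], "spin": 0},
  {"hand": 10, "dp": [0, 0, -0.004], "spin": 0},
  {"hand": 40, "dp": [0, 0, -0.004], "spin": 0},
  {"hand": 60, "dp": [0, 0, -0.004], "spin": 0},
  {"hand": 87, "dp": [0, 0, -0.004], "spin": 0},
  {"hand": 87, "dp": [0, 0, -0.004], "spin": 0},
  {"hand": 87, "dp": [0, 0, -0.004], "spin": 0},
  {"hand": 87, "dp": [0, 0, -0.004], "spin": 0},
  {"hand": 87, "dp": [0, 0, -0.05], "spin": 0},
  {"hand": 87, "dp": [0, 0, -0.15], "spin": 0},
  {"hand": 87, "dp": [0, 0, -0.3], "spin": 0},
  {"hand": 87, "dp": [0, 0, -0.5], "spin": 0},
  {"hand": 87, "dp": [0, 0, -0.6], "spin": 0},
  {"hand": 87, "dp": [-0.2, 0.5, -0.6], "spin": 0},
  {"hand": 87, "dp": [-0.4, 0.8, -0.6], "spin": 0},
  {"hand": 87, "dp": [-0.4, 0.8, -0.6], "spin": 0},
  {"hand": 87, "dp": [-0.4, 0.8, -0.6], "spin": 0},
  {"hand": 87, "dp": [-0.4, 0.8, -0.6], "spin": 0},
  {"hand": 87, "dp": [-0.4, 0.8, -0.6], "spin": 0},
  {"hand": 87, "dp": [-0.4, 0.8, -0.6], "spin": 0},
])

```text
time: 31.7
ee_pos: [0.47, -0.3892, 0.2649]
eef_rot: [0.996, 0.089, 0.0, -0.0]
ft_force: [0.6, 1.0, -0.4]
width: 0.0869
grip_force: 0.0
```

```bash
python3 -c "
from h import *
go(.532,-.177,.1175,10);bays('pics/end')
for n in('side','top'):
  a=cv2.imread(f'pics/end_{n}.png');h=cv2.cvtColor(a,cv2.COLOR_BGR2HSV)
  p=proj(n,[.533,-.176,.158]).round().astype(int);x0,y0=p-40
  k=(a[y0:y0+80,x0:x0+80].max(2)<60).astype(np.uint8);nn,_,st,ce=cv2.connectedComponentsWithStats(k)
  print(n,'expected post top',p,'bottom',proj(n,[.533,-.176,.106]),[(st[i].tolist(),(ce[i]+[x0,y0]).round(1)) for i in range(1,nn) if st[i,4]>30],'off',x0,y0)
  for nm,q in dict(bl=(-.048,.033),br=(-.048,-.033),fl=(.052,.033),fr=(.052,-.033)).items(): pass
  Y=((h[...,0]>22)&(h[...,0]<34)&(h[...,1]>150)).astype(np.uint8)[y0:y0+90,x0:x0+80]
  ys,xs=np.nonzero(Y);print('yellow box',xs.min()+x0,xs.max()+x0,ys.min()+y0,ys.max()+y0)
  c,s=np.cos(np.radians(10.2)),np.sin(np.radians(10.2))
  P=np.array([proj(n,[.533+x*c-y*s,-.176+x*s+y*c,z]) for x in(-.048,.052) for y in(-.033,.033) for z in(.045,.102)]);print('expected',P.min(0).round(),P.max(0).round())"
```

```text
t 31.7 tcp [ 0.47   -0.3892  0.2649] yaw 10.2 tilt 0.04 w 0.0869 gf 0.0 F [ 0.6  1.  -0.4]
dp [ 0.3941 -0.7914  0.5899] spin 0.0011
side bay 0 []
side bay 1 [('O', 24, 263, 199), ('G', 12, 263, 204)]
side bay 2 [('R', 26, 243, 191), ('O', 17, 250, 190), ('B', 8, 248, 194)]
top bay 0 [('R', 27, 237, 191), ('B', 27, 227, 193)]
top bay 1 [('O', 26, 199, 211), ('G', 29, 210, 214)]
top bay 2 [('R', 38, 171, 226), ('O', 29, 175, 219), ('G', 22, 167, 221), ('B', 37, 183, 223)]
side expected post top [295 224] bottom [295.32623049 241.37469096] [([6, 0, 74, 28, 953], array([295.4, 194.2])), ([25, 21, 55, 49, 1267], array([306.9, 226.5]))] off 255 184
yellow box 274 332 227 271
expected [273. 231.] [320. 273.]
top expected post top [334 214] bottom [330.95499211 216.77839271] [([33, 36, 11, 11, 86], array([331.8, 214.5]))] off 294 174
yellow box 315 343 198 235
expected [314. 197.] [345. 237.]
```

```bash
python3 -c "
from bench import *
print(close_job())"
```

```text
the job is handed in; nothing more can be done
None
```

The job is handed in after about 32 s of robot time (no verdict came back): the last camera check shows all eight slugs in the tray (2, 2 and 4 per bay) and the empty shaker standing upright and released at the middle of the platform.

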